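# Count along the rail and push the spool into the third gap

## Task

With the fingers together, run a fingertip along the sprung rail of the divider rack, pressing it down a little, starting at the first gap on the end where the reel clamp is bolted and counting gaps until you are at the third; do not press the rail at the fourth gap or beyond. Then, with a fingertip, push the flanged line spool along the shelf into that third gap until it is fully home against the wall, keeping it flat and never picking it up. Leave the rail free, and leave the tins, jar, file, screwdriver, mug and lead weight where they are.

Things in the scene. Friction and masses are not known exactly. Their poses are not given: they have to be found in the camera images.
- rack: fixed dark steel rack: 7 upright fins, 4 mm thick, 40 mm high, form 6 gaps 56 mm wide, open to the robot and upwards. Origin: on the shelf, middle of the row; x points into the gaps, y along the row, z up. Gap centres at y = -150, -90, -30, +30, +90, +150 mm; fin fronts at x = -30 mm; face of the far wall that closes the gaps at x = +24 mm. Third gap from either end is always empty.
- rail (a joint): how far the sprung rail is pressed down (m): 0 at rest, 0.009 at its stop; 2 N starts it, about 6 N takes it to the stop, it springs back. A flat steel bar along the far top edge of the rack, over all gaps: 18 mm wide, 10 thick, 364 long, middle line at x = +33 mm in the rack's frame, top 60 mm above the shelf at rest.
- clamp: lever-lock reel clamp bolted down at one end of the rack's row, either end (rack y = +225 or -225 mm): dark steel foot 62 x 44 mm, two black jaws and a steel lever that points towards the robot, 65 mm high overall. Origin: centre of its underside.
- bollard: plain mushroom-headed steel post on the same kind of foot, 54 mm high, bolted down at the other end of the row. Origin: centre of its underside.
- spool_mid (a point): the middle (15 mm above its underside) of the loose plastic line spool, which lies on a flange on the shelf in front of the rack: two flanges 48 mm across and 5 mm thick on a hub 32 mm across, 30 mm high overall, 60 to 130 g. It slides flat when pushed. Against the wall of a gap its middle is at rack x = 0.
- tin_a: round steel tin with a lid, 42 mm across and 32 mm high, standing in one of the two outermost gaps (rack y = +150 mm); a bystander
- tin_b: the same kind of tin, 42 mm across and 32 mm high, standing in the gap at rack y = -90 mm; a bystander
- jar: glass jar with a closed cap, 68 mm across and 95 mm high, left of the work; a bystander. Origin: centre of its underside
- hook_file: flat steel hook file with a round wooden handle, about 235 mm long and 16 mm high, lying right of the work; a bystander. Origin: under its middle, x along it towards the blade tip
- driver: screwdriver lying at the left; a bystander. x runs along it towards the tip
- mug: white mug, 76 mm across and 85 mm high, at the right; a bystander. Origin: centre of its underside
- sinker: small cone-shaped lead weight, 36 mm across and 36 mm high, at the right; a bystander. Origin: centre of its underside
Not all that is in view belongs to the job. Leave any purple or red look-alike of the clamp alone.

How it is judged:
On the way, in this order (a step that is already met when the one before it is completed fails the run):
1. a fingertip presses the rail at the first gap from the reel clamp's end (contact force between the fingers and rail above 0.3 N and value of joint rail above 0.001 m and ((y of clamp in the frame of rack above 0 m and y of the grasp point in the frame of rack between 0.128 and 0.172 m) or (y of clamp in the frame of rack below 0 m and y of the grasp point in the frame of rack between -0.172 and -0.128 m))), for 0.1 s.
2. a fingertip presses the rail at the second gap from the reel clamp's end (contact force between the fingers and rail above 0.3 N and value of joint rail above 0.001 m and ((y of clamp in the frame of rack above 0 m and y of the grasp point in the frame of rack between 0.068 and 0.112 m) or (y of clamp in the frame of rack below 0 m and y of the grasp point in the frame of rack between -0.112 and -0.068 m))), for 0.1 s.
3. a fingertip presses the rail at the third gap from the reel clamp's end (contact force between the fingers and rail above 0.3 N and value of joint rail above 0.001 m and ((y of clamp in the frame of rack above 0 m and y of the grasp point in the frame of rack between 0.008 and 0.052 m) or (y of clamp in the frame of rack below 0 m and y of the grasp point in the frame of rack between -0.052 and -0.008 m))), for 0.1 s.
4. the spool is fully home in the third gap (((y of clamp in the frame of rack above 0 m and y of spool_mid in the frame of rack between 0.023 and 0.037 m) or (y of clamp in the frame of rack below 0 m and y of spool_mid in the frame of rack between -0.037 and -0.023 m)) and x of spool_mid in the frame of rack between -0.006 and 0.006 m and height (world z) of spool_mid below 0.02 m and angle between spool_mid's own z axis and vertical below 0.1 rad), for 0.2 s.
At the end, for the whole second after the job is handed in: the spool lies flat and at rest in the third gap from the reel clamp's end, within 6 mm of touching the wall and 7 mm of the gap's middle, and the rail is back up (within 1 mm) (all of step 4 and linear speed of spool below 0.01 m/s and value of joint rail below 0.001 m).
It fails at once if the rail is pressed at the fourth gap or beyond, counted from the reel clamp (contact force between the fingers and rail above 0.3 N and value of joint rail above 0.001 m and ((y of clamp in the frame of rack above 0 m and y of the grasp point in the frame of rack below -0.02 m) or (y of clamp in the frame of rack below 0 m and y of the grasp point in the frame of rack above 0.02 m))).
It fails at once if the spool is lifted more than 10 mm (height (world z) of spool_mid above 0.025 m).
It fails at once if the spool is tipped by more than about 20 degrees (angle between spool_mid's own z axis and vertical above 0.35 rad).
It fails at once if a bystander is moved by more than 20 mm (distance of any of tin_a, tin_b, jar, hook_file, driver, mug, sinker from where it was at the start of the episode above 0.02 m).
It also fails if it takes over 61 s, if anything falls off the work surface, if the arm or the gripper's body presses on something with over 40 N, if the wrist force passes 120 N, or if a joint passes its speed limit or range.

## Robot

A 6-joint arm with a two-finger parallel gripper is mounted at the origin on the work surface. World frame = base frame: x ahead of the robot, y to its left, z up, the work surface at z = 0. Lengths are in m, angles in rad, forces in N, time in s.
With the tool pointing down it reaches from about 0.25 to 0.775 m from the base axis. Payload 4 kg.
Tool frame: the origin (TCP) lies at the very end of the fingers, on their centre line; the grasp point (between the pads) lies 19 mm behind it; x points along the fingers, y is the direction in which the jaws open and shut, and the axes are right-handed (so a half turn about x gives the same grasp; the last joint's range is limited). The gripper opens to 94 mm and grips with 3 to 60 N. Pads are 16 mm wide; open, the fingers measure 119 mm over their backs; the gripper's body (75 mm by 177 mm) begins 78 mm behind the grasp point.
Start: joints at [1.095, 0.087, 1.371, -0, 1.684, -0.103], TCP at [0.2, 0.512, 0.206] pointing down, gripper open.
Joint ranges: [-3.1, 3.1], [-0.76, 2.03], [0.27, 2.55], [-1.08, 4.22], [0.17, 2.65], [-2.57, 2.57]. Speed limits (rad/s): [2.79, 2.79, 3.14, 3.14, 3.14, 3.14].

## Interface

Orientations are given as [roll, pitch, yaw] about the fixed x, y, z axes, in that order (R = Rz(yaw) Ry(pitch) Rx(roll)).
In Python, from bench import robot gives the robot as it stands.
- The arm moves only by the tool carry_out, never from a script. Its argument "targets" is a list of rows, each a list of 5 numbers: the closure, from 0 (fully open) to 1 (shut), then the shift along the tool's x, y, z in cm, then the turn about the tool's x in degrees. In form: [[fingers, tx, ty, tz, turn], ...]. A call has 1 to 20 rows; each row shifts and turns the commanded pose from where the row before left it, along the tool's axes as they then stand; what a row does not reach is not made up. A row lasts 1/10 s, in which the tool goes at most 50 mm and 8.59 degrees, less where a joint would pass 70% of its speed; a pose out of reach is approached as far as the arm can. A call is refused whole if a number of a shift passes 5 or a number of a turn 8.59, either way. A call with a gripper value outside its range is refused whole. The fingers move at their own pace and stop on an object; the grip force is fixed at half the most. Time passes only in rows, so rows that do not move let the fingers close. It gives the time, the measured TCP pose, the force and the opening at its end, in the units of the state.
- robot.get_obs(): the state, without advancing time (a new reading comes with each control period).
- robot.snapshot(name): name is "side" or "top"; returns a dict with "image" (384x512x3 uint8, red, green, blue), "camera_matrix" (3x3 intrinsics, pixels), "pose" (4x4, takes a point from camera to world coordinates). Camera axes: x right, y up, looking along -z (the intrinsics and any distortion apply to the point x, -y, -z); pixel columns grow to the right and rows downward; lengths in m; the calibration is good to about 2 mm. A picture is of the moment at which its call begins. There is no depth.
- robot.close_job(): hands the job in, once; it reports no verdict.
The state is a dict: "time": time; "joint_positions": joint angles; "qvel": joint speeds; "joint_torque": joint torques, N m; "tool_pos": TCP position; "ee_rot": TCP orientation; "wrist_force": force on the tool from outside, world axes, zero at the start; "wrist_torque": the same for the moment, N m; "width": finger opening in m.
Only numpy, scipy, OpenCV 4.12 (cv2) and the standard library are available. Lean on these libraries where they do the work, as an engineer would, in place of code of your own. Each camera call takes 0.05 s, during which the arm holds its last target. There are 200 camera calls.

## Working session

There is one attempt and no reset: what is moved stays moved. The work goes in short steps, Python scripts to look and compute and a tool call to move; the robot and the scene stay as the last step left them, time stands still between calls to the robot, and variables do not carry over. Pictures are saved under pics/ and viewed, about 8 in all and at most 12, crops included, and the job is handed in when it is done.

Besides the shell and the picture viewer there is one more tool, called after "Call:" by a JSON object that holds its "name" and its "arguments", one argument or row to a line. carry_out: Moves the arm, as the interface text tells. Its arguments: {"type":"object","properties":{"targets":{"type":"array","items":{"type":"array","items":{"type":"number"}}}},"required":["targets"]}

```bash
ls; mkdir -p pics
python3 - <<'E'
from bench import robot
import cv2,pickle
o=robot.get_obs(); print(o)
for n in("top","side"):
    s=robot.snapshot(n); pickle.dump(s,open(f"{n}0.pkl","wb")); cv2.imwrite(f"pics/{n}0.png",s["image"][:,:,::-1]); print(n,s["camera_matrix"],s["pose"],[k for k in s])
E
```

```text
pics
{'time': 0.0, 'joint_positions': array([ 1.09488774e+00,  8.79727498e-02,  1.37224409e+00,  9.89507657e-06,
        1.68357460e+00, -1.03102535e-01]), 'qvel': array([-1.97624743e-04,  1.56838185e-03, -4.42084332e-05, -1.72250016e-04,
       -1.51562095e-03, -1.63622349e-03]), 'joint_torque': array([ 1.65350044e-03, -3.40170157e+01, -3.02434766e+01,  7.18126190e-02,
        3.28050368e-02, -1.50025194e-04]), 'tool_pos': array([0.20008081, 0.51173755, 0.20429962]), 'ee_rot': array([-1.6783716 ,  1.56859752, -2.05117655]), 'wrist_force': array([0.91302936, 0.02650546, 1.16197105]), 'wrist_torque': array([ 0.05814346, -0.0169344 ,  0.02297461]), 'width': 0.09414636822580207}
top [[347.62686268   0.         251.86729144]
 [  0.         347.62686268 185.131455  ]
 [  0.           0.           1.        ]] [[ 0.01580729  0.99272823 -0.11933482  0.37925878]
 [-0.99971532  0.01355851 -0.01963283 -0.03165918]
 [-0.01787206  0.11961119  0.99265994  0.98934126]
 [ 0.          0.          0.          1.        ]] ['image', 'camera_matrix', 'pose']
side [[490.07331128   0.         259.41216536]
 [  0.         490.07331128 195.08828327]
 [  0.           0.           1.        ]] [[ 0.84065736  0.2853398  -0.46030034 -0.13827402]
 [-0.54140662  0.46349884 -0.70146111 -1.02381735]
 [ 0.0131939   0.8388981   0.54412857  0.82350734]
 [ 0.          0.          0.          1.        ]] ['image', 'camera_matrix', 'pose']
```

View pics/top0.png

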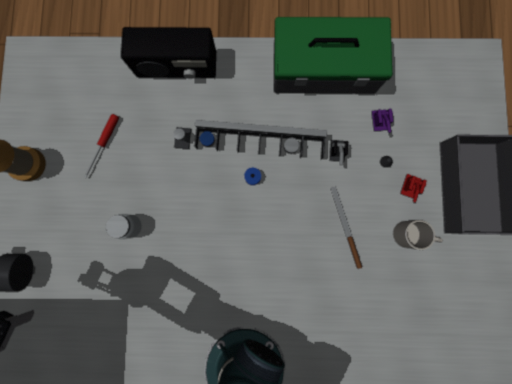

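View pics/side0.png

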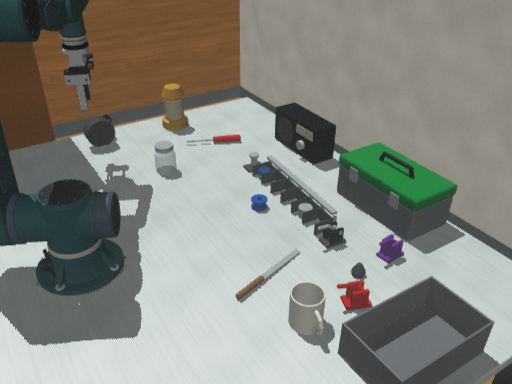

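The reel clamp (lever, dark) is at the right end, top px (340,150). The bollard is at the left (183,137). The blue tin is at the left outermost gap, the silver tin is at the second gap from the right, and the spool is at (253,176). Next I'll zoom in for the rack geometry.

```bash
cat > h.py <<'E'
import numpy as np,cv2,pickle
def ray(s,u,v):
    K,P=s["camera_matrix"],s["pose"]
    d=np.linalg.solve(K,[u,v,1.]); return P[:3,3],P[:3,:3]@(d*[1,-1,-1])
def onplane(s,u,v,z):
    o,d=ray(s,u,v); return o+d*(z-o[2])/d[2]
def proj(s,p):
    P=s["pose"]; c=P[:3,:3].T@(np.asarray(p)-P[:3,3]); q=s["camera_matrix"]@(c*[1,-1,-1]); return q[:2]/q[2]
E
python3 - <<'E'
import pickle,cv2
t=pickle.load(open("top0.pkl","rb"))["image"][110:190,165:365,::-1]
s=pickle.load(open("side0.pkl","rb"))["image"][140:255,235:355,::-1]
cv2.imwrite("pics/tc.png",cv2.resize(t,None,fx=4,fy=4,interpolation=cv2.INTER_CUBIC))
cv2.imwrite("pics/sc.png",cv2.resize(s,None,fx=5,fy=5,interpolation=cv2.INTER_CUBIC))
E
```

```text
(no output)
```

View pics/tc.png

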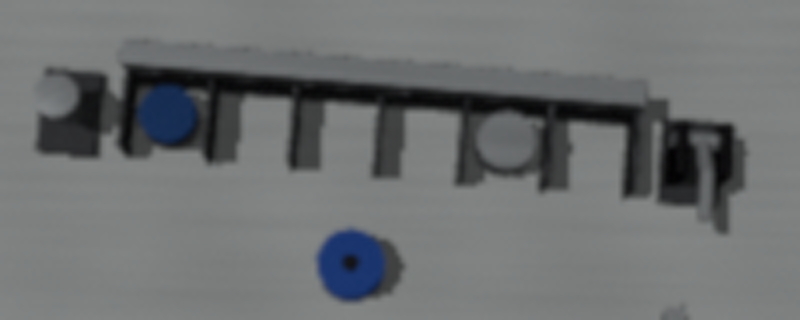

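View pics/sc.png

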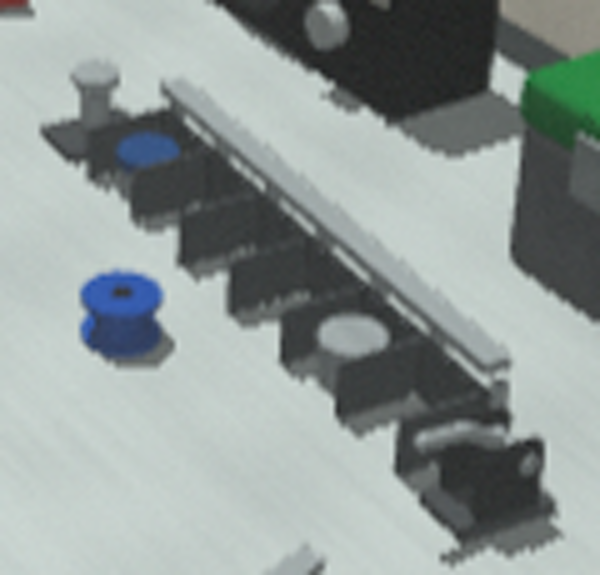

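The crops show the rail's end corners at about (122,40)/(120,67) and (648,82)/(646,106) in the 4x top crop, the fin fronts along the lower edge, and the spool top at (351,264). I'll cast rays to get positions.

Run:
```python
from h import *
T=pickle.load(open("top0.pkl","rb"));S=pickle.load(open("side0.pkl","rb"))
tc=lambda u,v:((u+.5)/4+164.5,(v+.5)/4+109.5)
sc=lambda u,v:((u+.5)/5+234.5,(v+.5)/5+139.5)
P=lambda u,v,z:onplane(T,*tc(u,v),z)
L=(P(122,40,.06)+P(120,67,.06))/2; R=(P(648,82,.06)+P(646,106,.06))/2
print("rail",L,R,np.linalg.norm(L-R)); yv=(L-R)/np.linalg.norm(L-R); xv=np.array([yv[1],-yv[0],0]); M=(L+R)/2; O=M-.033*xv
yaw=np.arctan2(xv[1],xv[0]); print("O",O,"yaw",yaw)
tr=lambda p:np.array([(p-O)@xv,(p-O)@yv])*1000
# side view check: rail top ends (lower-front corner right, left)
print("side rail L far corner",tr(onplane(S,*sc(170,82),.06)),"R end",tr(onplane(S,*sc(508,360),.06)),tr(onplane(S,*sc(490,370),.06)))
for u,v in((127,155),(212,162),(297,168),(380,177),(465,185),(548,190),(630,197)): print("fin",tr(P(u,v,0.02)),tr(P(u,v,0.04)))
def blob(s,x0,y0,x1,y1):
    h=cv2.cvtColor(s["image"],cv2.COLOR_RGB2HSV); m=cv2.inRange(h,(105,120,40),(130,255,255)); k=np.zeros_like(m);k[y0:y1,x0:x1]=m[y0:y1,x0:x1]
    mm=cv2.moments(k,True); return mm["m10"]/mm["m00"],mm["m01"]/mm["m00"],mm["m00"]
a=blob(T,240,160,270,190); b=blob(T,195,128,220,150);c=blob(S,245,190,275,215)
print(a,b,c); p=onplane(T,*a[:2],.027); print("spool top",p,tr(p),"tin_a",tr(onplane(T,*b[:2],.032)), "tin_b",tr(P(506,141,.032)))
q=onplane(S,*c[:2],.015);print("spool side",q,tr(q))
```

```text
rail [0.66159311 0.14680529 0.06      ] [ 0.63685467 -0.21457565  0.06      ] 0.36222668773717437
O [ 0.61630094 -0.03163143  0.06      ] yaw -0.06834868987968026
side rail L far corner [ 31.94819018 176.19575562] R end [  37.85810719 -185.44335146] [  23.49074842 -188.59317557]
fin [-29.2361018  177.59752298] [-33.51221621 173.59863992]
fin [-29.439966   116.54577426] [-33.71187417 113.8065456 ]
fin [-28.92145088  55.76918397] [-33.20405735  54.28393248]
fin [-30.67977163  -3.57005269] [-34.92609942  -3.83098332]
fin [-31.59899439 -64.04405924] [-35.82635626 -63.05725578]
fin [ -30.47544244 -122.74877105] [ -34.72598607 -120.55073859]
fin [ -30.84544378 -180.66015706] [ -35.08835333 -177.26726395]
(252.53240740740742, 175.83796296296296, 216.0) (206.4702380952381, 138.0297619047619, 168.0) (258.80645161290323, 201.90322580645162, 186.0)
spool top [ 0.52115941 -0.01407289  0.027     ] [-96.11855987  11.01981173] tin_a [  0.17531039 149.73949976] tin_b [ -0.48379996 -89.77026823]
spool side [ 0.52401648 -0.01184246  0.015     ] [-93.42049088  13.44015335]
```

```bash
cat >> h.py <<'E'
from scipy.spatial.transform import Rotation as Ro
O=np.array([.6163,-.0316]);yaw=-.0683
X=np.array([np.cos(yaw),np.sin(yaw)]);Y=np.array([-X[1],X[0]])
def rack(p): d=np.asarray(p)[:2]-O; return np.array([d@X,d@Y])*1000
def world(x,y): return O+(x*X+y*Y)/1000
def state(goal=None):
    from bench import robot
    o=robot.get_obs(); R=Ro.from_euler("xyz",o["ee_rot"]).as_matrix(); p=o["tool_pos"]
    print("t",round(o["time"],2),"tcp",p.round(4),"rack",rack(p).round(1),"F",o["wrist_force"].round(2),"w",round(o["width"],4),"j6",o["joint_positions"][5].round(3))
    print("tool x",R[:,0].round(3),"y",R[:,1].round(3),"y ang rel rackY deg",np.degrees(np.arctan2(R[1,1],R[0,1])-yaw-np.pi/2).round(2))
    if goal is not None:
        print("cm in tool axes now:",(R.T@(np.array(goal)-p)*100).round(2))
E
python3 -c "
from h import *
state([*world(33,-150),.09]);print(world(33,-150))"
```

```text
t 0.1 tcp [0.2001 0.5118 0.2044] rack [-452.3  513.7] F [ 0.18 -1.11 -0.  ] w 0.0941 j6 -0.103
tool x [-0.001 -0.002 -1.   ] y [ 0.364  0.931 -0.002] y ang rel rackY deg -17.45
cm in tool axes now: [ 11.52 -48.75  66.2 ]
[ 0.63898602 -0.18350242]
```

Call:
{"name": "carry_out", "arguments": {
  "targets": [
    [1, 0, 0, 0, -5.8],
    [1, 0, 0, 0, -5.8],
    [1, 0, 0, 0, -5.85],
    [1, 0, -2, 1.4, 0],
    [1, 0, -3.3, 2.4, 0],
    [1, 0, -3.3, 2.4, 0],
    [1, 0, -3.3, 2.4, 0],
    [1, 0, -3.3, 2.4, 0],
    [1, 0, -3.3, 2.4, 0],
    [1, 0, -3.3, 2.4, 0],
    [1, 0, -3.3, 2.4, 0],
    [1, 0, -3.3, 2.4, 0],
    [1, 0, -3.3, 2.4, 0],
    [1, 0, -3.3, 2.4, 0],
    [1, 0, -3.3, 2.4, 0],
    [1, 0, -3.3, 2.4, 0],
    [1, 0, -3.3, 2.4, 0],
    [1, 0, -3.3, 2.4, 0],
    [1, 0, -3.3, 2.4, 0]
  ]
}}

```text
time: 2.0
tool_pos: [0.5387, -0.0286, 0.2049]
ee_rot: [2.766, 1.57, 2.698]
wrist_force: [0.1, 0.4, 0.0]
width: 0.0001
```

```bash
python3 -c "
from h import *
state([*world(33,-150),.08])"
```

```text
t 2.0 tcp [ 0.5387 -0.0286  0.2049] rack [-77.6  -2.3] F [0.13 0.43 0.04] w 0.0001 j6 -1.661
tool x [-0.001  0.    -1.   ] y [0.068 0.998 0.   ] y ang rel rackY deg -0.01
cm in tool axes now: [ 12.47 -14.77  11.08]
```

Call:
{"name": "carry_out", "arguments": {
  "targets": [
    [1, 1, -2.6, 2, 0],
    [1, 2, -3.2, 2.4, 0],
    [1, 2.4, -3.2, 2.4, 0],
    [1, 2.4, -3.2, 2.4, 0],
    [1, 2.3, -2, 1.5, 0],
    [1, 1.5, -0.6, 0.4, 0],
    [1, 0, 0, 0, 0],
    [1, 0, 0, 0, 0],
    [1, 0, 0, 0, 0]
  ]
}}

```text
time: 2.9
tool_pos: [0.6396, -0.1812, 0.0917]
ee_rot: [-0.145, 1.568, -0.212]
wrist_force: [0.4, 0.5, 1.1]
width: 0.0003
```

Run:
```python
from h import *
state([*world(33,-150),.056])
from bench import robot
s=robot.snapshot("side"); t=robot.snapshot("top"); pickle.dump((s,t),open("s1.pkl","wb"))
a=cv2.resize(s["image"][150:270,260:380,::-1],None,fx=4,fy=4,interpolation=cv2.INTER_CUBIC)
cv2.imwrite("pics/s1.png",a)
```

```text
t 2.9 tcp [ 0.6396 -0.1812  0.0917] rack [  33.4 -147.7] F [0.36 0.47 1.14] w 0.0003 j6 -1.866
tool x [ 0.003 -0.001 -1.   ] y [ 0.067  0.998 -0.   ] y ang rel rackY deg 0.09
cm in tool axes now: [ 3.57 -0.23 -0.05]
```

View pics/s1.png

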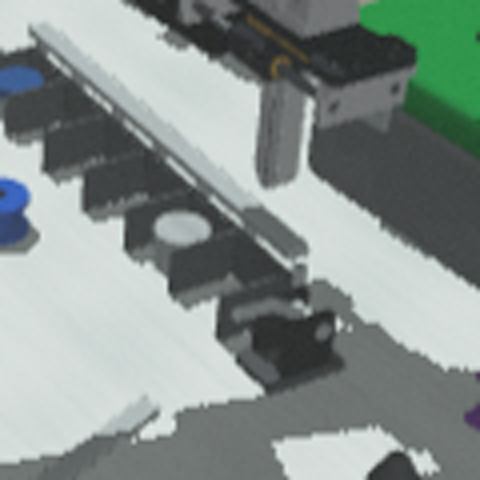

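The closed fingers hang above the rail near its clamp end (crop px ~(275,185)), clear of the clamp and toolbox. Next I'll descend while watching the force.

Call:
{"name": "carry_out", "arguments": {
  "targets": [
    [1, 1, -0.1, 0, 0],
    [1, 1, -0.1, 0, 0],
    [1, 0.7, 0, 0, 0],
    [1, 0.3, 0, 0, 0],
    [1, 0.2, 0, 0, 0],
    [1, 0.1, 0, 0, 0],
    [1, 0, 0, 0, 0],
    [1, 0, 0, 0, 0]
  ]
}}

```text
time: 3.8
tool_pos: [0.6389, -0.1843, 0.057]
ee_rot: [-0.079, 1.57, -0.147]
wrist_force: [-1.9, 0.3, 4.4]
width: 0.0006
```

Call:
{"name": "carry_out", "arguments": {
  "targets": [
    [1, 0.1, 0, 0, 0],
    [1, 0, 0, 0, 0],
    [1, 0, 0.6, 0, 0],
    [1, 0, 1.0, 0, 0],
    [1, 0, 1.0, 0, 0],
    [1, 0, 1.0, 0, 0],
    [1, 0, 1.0, 0, 0],
    [1, 0, 0.8, 0, 0],
    [1, 0, 0.6, 0, 0],
    [1, 0, 0, 0, 0],
    [1, 0, 0, 0, 0]
  ]
}}

```text
time: 4.9
tool_pos: [0.6431, -0.1227, 0.0554]
ee_rot: [1.587, 1.568, 1.519]
wrist_force: [0.5, 3.2, 4.3]
width: 0.0004
```

```bash
python3 -c "
from h import *
state([*world(33,-32),.056])"
```

```text
t 4.9 tcp [ 0.6431 -0.1227  0.0554] rack [ 33. -89.] F [0.47 3.21 4.26] w 0.0004 j6 -1.78
tool x [ 0.     0.003 -1.   ] y [0.067 0.998 0.003] y ang rel rackY deg 0.04
cm in tool axes now: [-0.05  5.7   0.01]
```

Call:
{"name": "carry_out", "arguments": {
  "targets": [
    [1, 0, 0.6, 0, 0],
    [1, 0, 1.0, 0, 0],
    [1, 0, 1.0, 0, 0],
    [1, 0, 1.0, 0, 0],
    [1, 0, 1.0, 0, 0],
    [1, 0, 0.7, 0, 0],
    [1, 0, 0.3, 0, 0],
    [1, 0, 0, 0, 0],
    [1, 0, 0, 0, 0],
    [1, 0, 0, 0, 0]
  ]
}}

```text
time: 5.9
tool_pos: [0.6468, -0.0673, 0.0554]
ee_rot: [1.644, 1.568, 1.576]
wrist_force: [-0.6, 2.5, 5.6]
width: 0.0008
```

```bash
python3 -c "
from h import *
state([*world(33,-32),.056])"
```

```text
t 5.9 tcp [ 0.6468 -0.0673  0.0554] rack [ 32.9 -33.5] F [-0.64  2.52  5.56] w 0.0008 j6 -1.695
tool x [-0.     0.003 -1.   ] y [0.068 0.998 0.003] y ang rel rackY deg 0.02
cm in tool axes now: [-0.06  0.15  0.01]
```

Call:
{"name": "carry_out", "arguments": {
  "targets": [
    [1, -1, 0, 0, 0],
    [1, -3, 0, 0, 0],
    [1, -3, 0, 0, 0],
    [1, -0.5, 1, -2, 0],
    [1, 0, 2.5, -3, 0],
    [1, 0, 3, -3, 0],
    [1, 0, 2, -3, 0],
    [1, 0, 1.4, -1.8, 0],
    [1, 0, 0, 0, 0],
    [1, 0, 0, 0, 0]
  ]
}}

```text
time: 6.9
tool_pos: [0.5257, 0.0387, 0.1303]
ee_rot: [-1.994, 1.57, -2.062]
wrist_force: [-0.0, -0.0, 0.7]
width: 0.0008
```

Run:
```python
from h import *
state([*world(-95,65),.004])
from bench import robot
s=robot.snapshot("side"); pickle.dump(s,open("s2.pkl","wb"))
h=cv2.cvtColor(s["image"],cv2.COLOR_RGB2HSV); m=cv2.inRange(h,(105,120,40),(130,255,255)); m[:190]=0
n,l,st,c=cv2.connectedComponentsWithStats(m); print(st,c)
print(rack(onplane(s,258.8,201.9,.015)))
# rail height check: print expected rail px brightness via diff with start
```

```text
t 6.9 tcp [0.5257 0.0387 0.1303] rack [-95.2  64. ] F [-0.   -0.01  0.68] w 0.0008 j6 -1.537
tool x [-0. -0. -1.] y [ 0.068  0.998 -0.001] y ang rel rackY deg 0.03
cm in tool axes now: [12.63  0.11  0.02]
[[     0      0    512    384 196426]
 [   251    195     16     16    182]] [[255.49715414 191.4895635 ]
 [258.57142857 202.76373626]]
[-93.42540469  13.43741551]
```

Call:
{"name": "carry_out", "arguments": {
  "targets": [
    [1, 2, 0, 0, 0],
    [1, 3, 0, 0, 0],
    [1, 3, 0, 0, 0],
    [1, 2.2, 0, 0, 0],
    [1, 1.2, 0, 0, 0],
    [1, 0.7, 0, 0, 0],
    [1, 0.3, 0, 0, 0],
    [1, 0, 0, 0, 0],
    [1, 0, -0.5, 0, 0],
    [1, 0, -0.6, 0, 0],
    [1, 0, -0.6, 0, 0],
    [1, 0, -0.6, 0, 0],
    [1, 0, -0.6, 0, 0],
    [1, 0, -0.6, 0, 0],
    [1, 0, -0.6, 0, 0],
    [1, 0, -0.6, 0, 0],
    [1, 0, -0.4, 0, 0],
    [1, 0, 0, 0, 0],
    [1, 0, 0, 0, 0]
  ]
}}

```text
time: 8.85
tool_pos: [0.5222, -0.0121, 0.0063]
ee_rot: [-2.883, 1.57, -2.951]
wrist_force: [-0.3, 0.3, 0.2]
width: 0.0003
```

Run:
```python
from h import *
state([*world(-95,6.5),.005])
from bench import robot
s=robot.snapshot("side"); t=robot.snapshot("top")
a=cv2.resize(s["image"][130:255,220:345,::-1],None,fx=3,fy=3,interpolation=cv2.INTER_CUBIC)
b=cv2.resize(t["image"][110:200,220:320,::-1],None,fx=4,fy=375/90,interpolation=cv2.INTER_CUBIC)
cv2.imwrite("pics/s3.png",np.hstack([a,b]))
h=cv2.cvtColor(s["image"],cv2.COLOR_RGB2HSV); m=cv2.inRange(h,(105,120,40),(130,255,255)); m[:190]=0
n,l,st,c=cv2.connectedComponentsWithStats(m); print(st[1:],c[1:],[rack(onplane(s,*q,.015)).round(1) for q in c[1:]])
```

```text
t 8.85 tcp [ 0.5222 -0.0121  0.0063] rack [-95.3  13. ] F [-0.34  0.28  0.2 ] w 0.0003 j6 -1.634
tool x [-0. -0. -1.] y [ 0.068  0.998 -0.   ] y ang rel rackY deg -0.01
cm in tool axes now: [ 0.13 -0.65  0.03]
[[257 201  16  16 193]] [[264.48704663 208.80310881]] [array([-96.2, -25.9])]
```

View pics/s3.png

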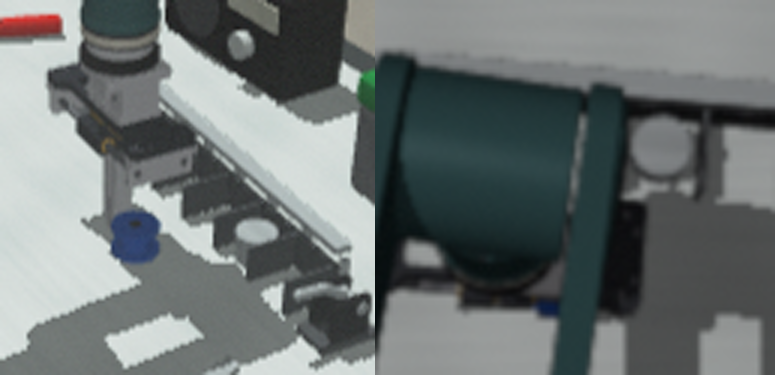

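Call:
{"name": "carry_out", "arguments": {
  "targets": [
    [1, 0, -0.4, 0, 0],
    [1, 0, 0, 0, 0],
    [1, 0, 0, 0, 0],
    [1, 0, 0.6, 0, 0],
    [1, 0, 1.2, 0, 0],
    [1, 0, 0.5, -1.5, 0],
    [1, 0, 0, -2.5, 0],
    [1, 0, -1, -1.5, 0],
    [1, 0, -2.4, 0, 0],
    [1, 0, -2, 0, 0],
    [1, 0, -0.5, 0, 0],
    [1, 0, 0, 0, 0],
    [1, 0, 0, 0, 0]
  ]
}}

```text
time: 10.25
tool_pos: [0.4649, -0.0472, 0.0064]
ee_rot: [1.624, 1.57, 1.556]
wrist_force: [-0.1, 0.2, 0.8]
width: 0.0006
```

```bash
cat > look.py <<'E'
from h import *
def spool(s):
    h=cv2.cvtColor(s["image"],cv2.COLOR_RGB2HSV); m=cv2.inRange(h,(105,120,30),(130,255,255)); m[:185]=0
    n,l,st,c=cv2.connectedComponentsWithStats(m)
    for i in range(1,n):
        if st[i,4]>20: print("blob",st[i],"rack",rack(onplane(s,*c[i],.015)).round(1))
E
python3 - <<'E'
from look import *
from bench import robot
state([*world(-32,-30),.005]); spool(robot.snapshot("side"))
E
```

```text
t 10.25 tcp [ 0.4649 -0.0472  0.0064] rack [-150.   -25.9] F [-0.1   0.22  0.83] w 0.0006 j6 -1.726
tool x [ 0.     0.001 -1.   ] y [0.068 0.998 0.001] y ang rel rackY deg 0.02
cm in tool axes now: [ 0.14 -0.41 11.8 ]
blob [258 201  16  17 212] rack [-95.3 -28.6]
```

Call:
{"name": "carry_out", "arguments": {
  "targets": [
    [1, 0, -0.35, 0, 0],
    [1, 0, 0, 0.8, 0],
    [1, 0, 0, 0.6, 0],
    [1, 0, 0, 0.6, 0],
    [1, 0, 0, 0.6, 0],
    [1, 0, 0, 0.6, 0],
    [1, 0, 0, 0.6, 0],
    [1, 0, 0, 0.6, 0],
    [1, 0, 0, 0.6, 0],
    [1, 0, 0, 0.6, 0],
    [1, 0, 0, 0.6, 0],
    [1, 0, 0, 0.6, 0],
    [1, 0, 0, 0.6, 0],
    [1, 0, 0, 0.6, 0],
    [1, 0, 0, 0.5, 0],
    [1, 0, 0, 0, 0],
    [1, 0, 0, 0, 0]
  ]
}}

```text
time: 12.0
tool_pos: [0.5495, -0.0574, 0.0065]
ee_rot: [0.27, 1.571, 0.202]
wrist_force: [-0.6, -0.5, 0.6]
width: 0.0003
```

Run:
```python
from look import *
from bench import robot
state([*world(-32,-30),.005]); s=robot.snapshot("side");spool(s)
cv2.imwrite("pics/s4.png",cv2.resize(s["image"][130:255,220:345,::-1],None,fx=4,fy=4,interpolation=cv2.INTER_CUBIC))
```

```text
t 12.0 tcp [ 0.5495 -0.0574  0.0065] rack [-64.9 -30.3] F [-0.61 -0.47  0.59] w 0.0003 j6 -1.709
tool x [ 0.  0. -1.] y [0.068 0.998 0.   ] y ang rel rackY deg 0.0
cm in tool axes now: [0.15 0.03 3.29]
blob [279 196  14  16 152] rack [-26.6 -31.7]
```

View pics/s4.png

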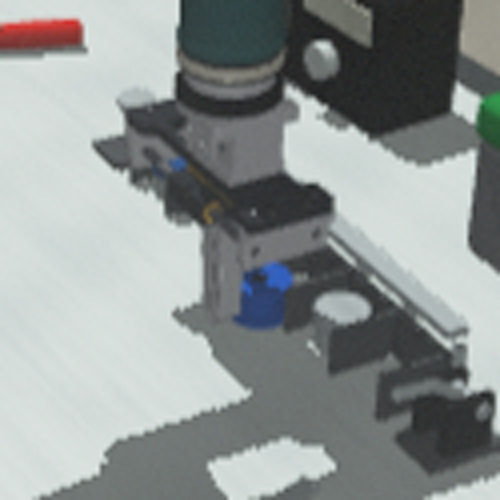

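The spool sits flat and is entering the third gap (crop px (262,295)), with the finger behind it. I'll push on and watch the force.

Call:
{"name": "carry_out", "arguments": {
  "targets": [
    [1, 0, 0, 0.4, 0],
    [1, 0, 0, 0.5, 0],
    [1, 0, 0, 0.5, 0],
    [1, 0, 0, 0.5, 0],
    [1, 0, 0, 0.5, 0],
    [1, 0, 0, 0.4, 0],
    [1, 0, 0, 0.2, 0],
    [1, 0, 0, 0, 0],
    [1, 0, 0, 0, 0]
  ]
}}

```text
time: 12.95
tool_pos: [0.5794, -0.0594, 0.0065]
ee_rot: [0.249, 1.57, 0.181]
wrist_force: [0.4, 0.3, 0.1]
width: 0.0004
```

Run:
```python
from look import *
from bench import robot
state([*world(-32,-30),.005]); s=robot.snapshot("side");spool(s)
```

```text
t 12.95 tcp [ 0.5794 -0.0594  0.0065] rack [-34.9 -30.3] F [0.39 0.31 0.11] w 0.0004 j6 -1.702
tool x [ 0.  0. -1.] y [0.068 0.998 0.   ] y ang rel rackY deg 0.01
cm in tool axes now: [0.15 0.03 0.29]
blob [288 193  14  16  82] rack [  9.6 -19.2]
```

Not at the wall yet, and the blob is occluded. I'll advance in small steps until the force rises.

Call:
{"name": "carry_out", "arguments": {
  "targets": [
    [1, 0, 0, 0.1, 0],
    [1, 0, 0, 0.1, 0],
    [1, 0, 0, 0.1, 0],
    [1, 0, 0, 0.1, 0],
    [1, 0, 0, 0, 0],
    [1, 0, 0, 0, 0]
  ]
}}

```text
time: 13.6
tool_pos: [0.5822, -0.0596, 0.0064]
ee_rot: [3.087, 1.569, 3.018]
wrist_force: [-4.7, 0.7, 4.0]
width: 0.0005
```

Contact force is 4.7 N at finger x = -32 mm, which is exactly the expected home position. I'll back straight off, lift and check.

Call:
{"name": "carry_out", "arguments": {
  "targets": [
    [1, 0, 0, -0.3, 0],
    [1, 0, 0, -0.6, 0],
    [1, 0, 0, -1.5, 0],
    [1, 0, 0, -2.5, 0],
    [1, 0, 0, -2.5, 0],
    [1, -2, 0, -2, 0],
    [1, -4, 0, -2, 0],
    [1, -4, 2, -2, 0],
    [1, -4, 4, -1, 0],
    [1, -1, 4.5, 0, 0],
    [1, 0, 4.5, 0, 0],
    [1, 0, 4.5, 0, 0],
    [1, 0, 3, 0, 0],
    [1, 0, 0, 0, 0],
    [1, 0, 0, 0, 0]
  ]
}}

```text
time: 15.1
tool_pos: [0.4558, 0.1695, 0.1512]
ee_rot: [-0.428, 1.57, -0.494]
wrist_force: [0.1, -0.4, 1.0]
width: 0.0
```

Run:
```python
from look import *
from bench import robot
state(); s=robot.snapshot("side");spool(s); t=robot.snapshot("top")
h=cv2.cvtColor(t["image"],cv2.COLOR_RGB2HSV); m=cv2.inRange(h,(105,120,30),(130,255,255)); n,l,st,c=cv2.connectedComponentsWithStats(m)
for i in range(1,n):
    if st[i,4]>50: print(st[i],rack(onplane(t,*c[i],.027)).round(1))
cv2.imwrite("pics/s5.png",np.hstack([cv2.resize(s["image"][140:255,235:355,::-1],(360,345),interpolation=cv2.INTER_CUBIC),cv2.resize(t["image"][100:215,215:362,::-1],(440,345),interpolation=cv2.INTER_CUBIC)]))
# rail px change versus start, side view
s0=pickle.load(open("side0.pkl","rb"))["image"].astype(int); d=np.abs(s["image"]-s0).sum(2)
for x in(-170,-120,-60): 
    u,v=proj(s,[*world(24,x),.055]).astype(int); print("rail diff",d[v-4:v+5,u-4:u+5].max())
```

```text
t 15.1 tcp [0.4558 0.1695 0.1512] rack [-173.8  189.7] F [ 0.13 -0.38  0.95] w 0.0 j6 -1.264
tool x [ 0.001 -0.    -1.   ] y [ 0.067  0.998 -0.   ] y ang rel rackY deg 0.1
blob [286 192  16  16 145] rack [  6.9 -13.7]
[199 130  15  16 171] [  1.6 150.5]
[261 134  17  19 253] [  1.7 -27.4]
rail diff 20
rail diff 20
rail diff 21
```

View pics/s5.png

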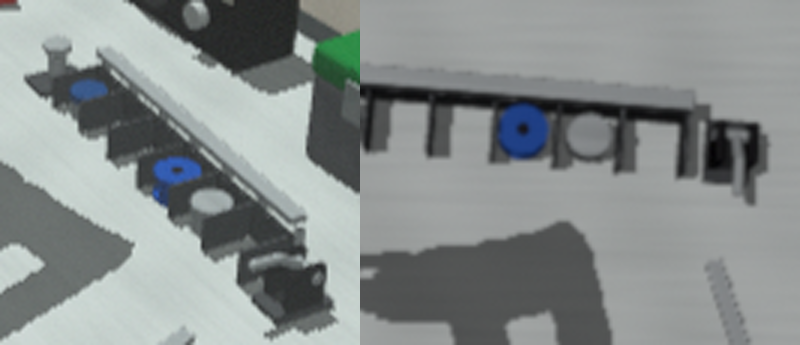

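The spool lies flat in the third gap from the clamp, touching the wall (top crop px (522,130)). The rail is back up and the tins haven't moved.

```bash
python3 -c "
from bench import robot
print(robot.close_job())"
```

```text
the job is handed in; nothing more can be done
None
```

The job is done and handed in at about 15 s of the 61 s allowed; no verdict was reported.

- **Rail:** With the fingers shut, I pressed the rail 3–5 mm (about 4–6 N) and slid along it from the first gap at the clamp end, through the second, to the third. I lifted off at rack y ≈ -33 mm, so the rail was never pressed at the fourth gap.
- **Spool:** I pushed it flat along the shelf, first sideways into line and then into the third gap. It met the wall with 4.7 N, with the finger at x = -32 mm, where I expected it.
- **Last checks:** The top camera put the spool at rack (1.7, -27.4) mm, within limits. The same picture read tin_a about 1.6 mm too far in x, so the spool is probably at x ≈ 0. The spool looks flat, the rail shows no change from the first picture, and both tins look unmoved.
- **Disagreement:** The side camera gave (6.9, -13.7) mm for the spool. I put that down to a fin hiding part of it, and went by the top view and the contact position.
- **Not checked:** I did not re-measure the jar, file, screwdriver, mug and lead weight at the end. The arm passed well clear of them.

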